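# Press the snap lid shut around the tub

## Task

The blue lid is only laid on the white tub: all four sections of its rim still stand up. Press the rim down with the fingertips, all the way round, until every section has clicked fully down. Do not lift or shift the tub, and leave the bottle, the jar and the carton as they stand.

Things in the scene. Friction and masses are not known exactly. Their poses are not given: they have to be found in the camera images.
- tub: Full white round tub, about 1.4 kg, loose on the table; 148 mm wide, green band, blue lid 164 mm across. Origin: centre of its underside, z up. Lid middle: fixed disc 104 mm across, its top 104 mm up, label on it. Around it the blue rim, a ring 55 to 82 mm from the axis, cut into four separate sections of 84 degrees each, centred on the tub's +x (a), +y (b), -x (c), -y (d).
- rim_a (a joint): How far the rim section on the tub's +x side is pressed down, in m: 0 = raised (top 117 mm above the table), 0.010 = clicked fully down (top 107 mm above the table). Moves straight down; takes about 8 N to start, less further on; past 0.006 it snaps home by itself onto a solid stop, let go before 0.004 it springs back up. While raised, a yellow stripe shows under its edge.
- press_a (a point): Point on the top face of the rim section on the tub's +x side, mid-length and mid-width, 68.5 mm from the tub's axis; moves with the section. The section is 27 mm wide (radially) and about 100 mm long here.
- rim_b (a joint): How far the rim section on the tub's +y side is pressed down, in m: 0 = raised (top 117 mm above the table), 0.010 = clicked fully down (top 107 mm above the table). Moves straight down; takes about 8 N to start, less further on; past 0.006 it snaps home by itself onto a solid stop, let go before 0.004 it springs back up. While raised, a yellow stripe shows under its edge.
- press_b (a point): Point on the top face of the rim section on the tub's +y side, mid-length and mid-width, 68.5 mm from the tub's axis; moves with the section. The section is 27 mm wide (radially) and about 100 mm long here.
- rim_c (a joint): How far the rim section on the tub's -x side is pressed down, in m: 0 = raised (top 117 mm above the table), 0.010 = clicked fully down (top 107 mm above the table). Moves straight down; takes about 8 N to start, less further on; past 0.006 it snaps home by itself onto a solid stop, let go before 0.004 it springs back up. While raised, a yellow stripe shows under its edge.
- press_c (a point): Point on the top face of the rim section on the tub's -x side, mid-length and mid-width, 68.5 mm from the tub's axis; moves with the section. The section is 27 mm wide (radially) and about 100 mm long here.
- rim_d (a joint): How far the rim section on the tub's -y side is pressed down, in m: 0 = raised (top 117 mm above the table), 0.010 = clicked fully down (top 107 mm above the table). Moves straight down; takes about 8 N to start, less further on; past 0.006 it snaps home by itself onto a solid stop, let go before 0.004 it springs back up. While raised, a yellow stripe shows under its edge.
- press_d (a point): Point on the top face of the rim section on the tub's -y side, mid-length and mid-width, 68.5 mm from the tub's axis; moves with the section. The section is 27 mm wide (radially) and about 100 mm long here.
- bottle: Bystander: amber bottle, 52 mm diameter, 135 mm high, yellow label, black cap. Origin: centre of its underside.
- jar: Bystander: small white jar, 64 mm diameter, 85 mm high, orange label, red cap. Origin: centre of its underside.
- carton: Bystander: white carton with a red band, 45 x 60 mm, 110 mm high. Origin: centre of its underside.

How it is judged (in metres and radians):
At the end, for the whole second after the job is handed in: All four rim sections are down to within 2 mm; the tub, bottle, jar and carton stand upright (within 0.1 rad) and at rest within 30 mm of where they started (value of joint each of rim_a, rim_b, rim_c, rim_d above 0.008 m and distance of each of bottle, jar, carton, tub from where it was at the start of the episode below 0.03 m and angle between each of bottle, jar, carton, tub's own z axis and vertical below 0.1 rad and linear speed of tub below 0.02 m/s); the robot touches nothing.
It fails at once if the tub is lifted or tipped (height (world z) of tub above 0.008 m or angle between tub's own z axis and vertical above 0.12 rad).
It fails at once if the tub is shifted by more than 30 mm (distance of tub from where it was at the start of the episode above 0.03 m).
It fails at once if a bystander is lifted, shifted by more than 30 mm or tipped (height (world z) of any of bottle, jar, carton above 0.01 m or distance of any of bottle, jar, carton from where it was at the start of the episode above 0.03 m or angle between any of bottle, jar, carton's own z axis and vertical above 0.25 rad).
It fails at once if the arm or the gripper's body, not the fingers, presses on the tub (contact force between the arm and tub above 3 N).
It also fails if it takes over 48 s, if anything falls off the work surface, if the arm or the gripper's body presses on something with over 40 N, if the wrist force passes 120 N, or if a joint passes its speed limit or range.

## Robot

A 6-joint arm with a two-finger parallel gripper is mounted at the origin on the work surface. World frame = base frame: x ahead of the robot, y to its left, z up, the work surface at z = 0. Lengths are in mm, angles in rad, forces in N, time in s.
With the tool pointing down it reaches from about 275 to 1000 mm from the base axis. Payload 8.4 kg.
Tool frame: the origin (TCP) lies at the very end of the fingers, on their centre line; the grasp point (between the pads) lies 19 mm behind it (r.tcp_to_grasp is the distance from the TCP to the grasp point, in mm); z points along the fingers, y is the line along which they close (so a half turn about z gives the same grasp; the last joint's range is limited). The gripper opens to 85 mm and grips with 20 to 120 N. Pads are 22 mm wide; open, the fingers measure 114 mm over their backs; the gripper's body (76 mm by 85 mm) begins 54 mm behind the grasp point. The pads swing forward as they close: fully open they stand 13 mm farther back than shut.
Start: joints at [-1.328, 0.353, 1.633, -0, 1.155, -0.002], TCP at [151.475, -606.369, 231.281] pointing down, gripper open.
Joint ranges: [-2.63, 2.63], [-0.92, 2.1], [0.06, 2.66], [-1.3, 4.44], [0, 2.69], [-3.02, 3.02]. Speed limits (rad/s): [2.22, 2.22, 2.79, 3.14, 3.14, 3.14].

## Interface

Orientations are given as [roll, pitch, yaw] about the fixed x, y, z axes, in that order (R = Rz(yaw) Ry(pitch) Rx(roll)).
In Python, from rig import r gives the robot as it stands. The module is installed in compiled form; this text tells all that it offers.
- The arm moves only by the tool play_rows, never from a script. Its argument "rows" is a list of rows, each an object with "dp": the shift along the tool's x, y, z in units of 40 mm (1.0 is 40 mm), a list of three; "turn": the turn, a rotation vector about the tool's x, y, z in units of 6 degrees (1.0 is 6 degrees), a list of three; "fingers": the closure, from 0 (fully open) to 1 (shut). In form: [{"dp": [tx, ty, tz], "turn": [wx, wy, wz], "fingers": fingers}, ...]. A call has 1 to 5 rows; each row shifts and turns the commanded pose from where the row before left it, along the tool's axes as they then stand; what a row does not reach is not made up. A row lasts 1/12 s, in which the tool goes at most 41.7 mm and 7.16 degrees, less where a joint would pass 70% of its speed; a pose out of reach is approached as far as the arm can. A call is refused whole if a number of a shift passes 1 or a number of a turn 1, either way. A call with a gripper value outside its range is refused whole. The fingers move at their own pace and stop on an object; "force" is the grip in N (left out, the last holds). Time passes only in rows, so rows that do not move let the fingers close. It gives the time, the measured TCP pose, the force, the opening and the grip force at its end, in the units of the state.
- r.sense(): the state, without advancing time (a new reading comes with each control period).
- r.grab_frame(name): name is "side" or "top" or "wrist"; returns a dict with "pixels" (400x640x3 uint8, red, green, blue), "fx", "fy", "cx", "cy" (pixels), "pose" (4x4, takes a point from camera to world coordinates). Camera axes: x right, y down, z forward; pixel columns grow to the right and rows downward; lengths in mm; the calibration is good to about 2 mm. A picture is of the moment at which its call begins. There is no depth.
- r.sign_off(): hands the job in; it is judged then, once.
The state is a dict: "clock": time; "qpos": joint angles; "qvel": joint speeds; "joint_efforts": joint torques, N m; "eef_pos": TCP position; "tcp_rot": TCP orientation; "contact_force": force on the tool from outside, world axes, zero at the start; "wrist_torque": the same for the moment, N m; "opening": opening from 0.0 (shut) to 1.0 (fully open); "grasp_force": force on a finger pad.
Only numpy, scipy, OpenCV 4.12 (cv2) and the standard library are available. Lean on these libraries where they do the work, as an engineer would, in place of code of your own. Each camera call takes 0.05 s, during which the arm holds its last target. There are 200 camera calls.

## Working session

There is one attempt and no reset: what is moved stays moved. The work goes in short steps, Python scripts to look and compute and a tool call to move; the robot and the scene stay as the last step left them, time stands still between calls to the robot, and variables do not carry over. Pictures are saved under pics/ and viewed, at most 10 in all, crops included, and the job is handed in when it is done.

Besides the shell and the picture viewer there is one more tool, called after "Request:" as name([rows], argument=value, ...), one row to a line, values as JSON. play_rows: Moves the arm, as the interface text tells. Its arguments: {"type":"object","properties":{"rows":{"type":"array"},"force":{"type":"number"}},"required":["rows"]}

```bash
mkdir -p pics
python3 - <<'E'
from rig import r
import cv2,numpy as np
for n in ("top","side"):
    f=r.grab_frame(n); cv2.imwrite(f"pics/{n}0.png",f["pixels"][:,:,::-1])
    print(n,f["fx"],f["fy"],f["cx"],f["cy"],np.round(f["pose"],3).tolist())
s=r.sense();print(s["eef_pos"],s["tcp_rot"],s["contact_force"],s["clock"])
E
```

```text
top 369.75514593660813 369.75514593660813 323.69139995628524 199.0270520876678 [[-0.019, -0.993, 0.12, 487.844], [-1.0, 0.021, 0.012, 50.11], [-0.015, -0.12, -0.993, 1023.846], [0.0, 0.0, 0.0, 1.0]]
side 480.8394853966984 480.8394853966984 316.08862163628567 206.86236167457903 [[-0.997, -0.057, 0.06, 522.31], [-0.082, 0.624, -0.777, 885.87], [0.007, -0.78, -0.626, 757.441], [0.0, 0.0, 0.0, 1.0]]
[ 151.36841146 -605.93656513  230.62639456] [-3.14029481e+00  1.64845779e-07  2.44792260e-01] [ 0.46054214  0.20981607 -0.22528017] 0.1
```

View pics/top0.png

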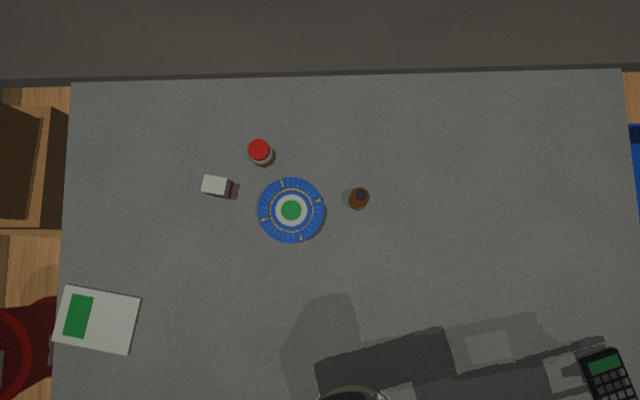

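View pics/side0.png

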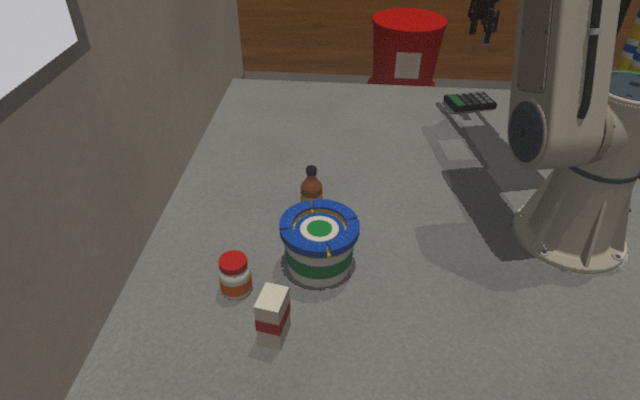

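The top view shows the tub lid centred near (291,210), with yellow gaps near (282,183), (318,201), (301,238) and (264,220). The bottle is at (359,198), the jar at (260,150) and the carton at (217,186). The side view confirms the rim is raised and the bystanders stand clear of the tub.

```bash
cat > h.py <<'E'
import numpy as np
def world(f,uv,z):
    u,v=uv; d=f["pose"][:3,:3]@np.array([(u-f["cx"])/f["fx"],(v-f["cy"])/f["fy"],1]); c=f["pose"][:3,3]
    return c+d*(z-c[2])/d[2]
E
python3 - <<'E'
from rig import r
from h import world
import cv2,numpy as np
for n,c in (("top",(291,210)),("side",(319,228))):
    f=r.grab_frame(n); im=f["pixels"]; hsv=cv2.cvtColor(im,cv2.COLOR_RGB2HSV)
    win=np.zeros(im.shape[:2],np.uint8); cv2.circle(win,c,45,255,-1)
    blue=cv2.inRange(hsv,(100,100,40),(130,255,255))&win
    hull=cv2.convexHull(cv2.findNonZero(blue))
    P=np.array([world(f,p,117)[:2] for p in hull[:,0]],np.float32)
    print(n,"blue",cv2.minEnclosingCircle(P), P.min(0),P.max(0))
    g=cv2.inRange(hsv,(45,100,40),(85,255,255)); w2=np.zeros_like(win); cv2.circle(w2,c,14,255,-1)
    m=cv2.moments(g&w2,True); print("label",world(f,(m["m10"]/m["m00"],m["m01"]/m["m00"]),104))
    C=world(f,(m["m10"]/m["m00"],m["m01"]/m["m00"]),104)[:2]
    y=cv2.findNonZero(cv2.inRange(hsv,(18,90,60),(40,255,255))&win)[:,0]
    Q=np.array([world(f,p,110)[:2] for p in y])-C; R=np.hypot(*Q.T); a=np.degrees(np.arctan2(Q[:,1],Q[:,0]))
    k=(R>62)&(R<80); print(np.sort(a[k]).round()); 
    z=np.exp(4j*np.radians(a[k])).mean(); print("gap angle mod 90",np.degrees(np.angle(z))/4%90,abs(z))
f=r.grab_frame("top")
for nm,p,z in (("bottle",(359,195),135),("jar",(259,149),85),("carton",(214,184),110)): print(nm,world(f,p,z).round())
cv2.imwrite("pics/c.png",cv2.resize(f["pixels"][160:260,190:390,::-1],None,fx=4,fy=4,interpolation=cv2.INTER_CUBIC))
E
```

```text
top blue ((572.9032592773438, 143.91888427734375), 82.63802337646484) [493.1667    63.117737] [654.6073  226.30524]
label [573.2993045  144.11863835 104.        ]
[-163. -163. -163. -162. -162. -162. -162. -161. -161. -160.  -73.  -72.
  -72.  -72.  -71.  -71.  -71.  -70.  -70.   17.   17.   18.   18.   18.
   18.   19.  106.  107.  107.  108.  108.  109.]
gap angle mod 90 18.122004839822214 0.997639136671917
side blue ((572.6651000976562, 151.24253845214844), 89.4288558959961) [491.50897   62.020435] [654.4353  240.51732]
label [573.23443263 143.10868735 104.        ]
[106. 107. 108. 108. 109. 109. 109. 109. 110. 110. 110. 110. 111.]
gap angle mod 90 18.867290903963667 0.9962124539966999
bottle [603. -25. 135.]
jar [736. 228.  85.]
carton [642. 336. 110.]
```

View pics/c.png

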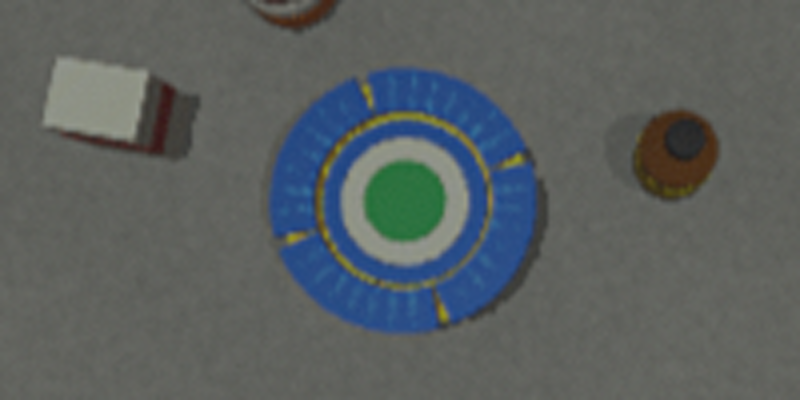

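Request:
play_rows([
  {"dp":[0.68,-0.72,0],"turn":[0,0,0],"fingers":1},
  {"dp":[0.68,-0.72,0],"turn":[0,0,0],"fingers":1},
  {"dp":[0.68,-0.72,0],"turn":[0,0,0],"fingers":1},
  {"dp":[0.68,-0.72,0],"turn":[0,0,0],"fingers":1},
  {"dp":[0.68,-0.72,0],"turn":[0,0,0],"fingers":1},
])

```text
clock: 0.67
eef_pos: [248.9, -432.0, 231.2]
tcp_rot: [-3.142, -0.0, 0.244]
contact_force: [0.7, -0.8, 0.5]
opening: 0.303
grasp_force: 0.0
```

Request:
play_rows([
  {"dp":[0.68,-0.72,0],"turn":[0,0,0],"fingers":1},
  {"dp":[0.68,-0.72,0],"turn":[0,0,0],"fingers":1},
  {"dp":[0.68,-0.72,0],"turn":[0,0,0],"fingers":1},
  {"dp":[0.68,-0.72,0],"turn":[0,0,0],"fingers":1},
  {"dp":[0.68,-0.72,0],"turn":[0,0,0],"fingers":1},
])

```text
clock: 1.08
eef_pos: [346.0, -259.3, 231.5]
tcp_rot: [3.141, -0.0, 0.244]
contact_force: [0.9, -0.6, 0.5]
opening: 0.0
grasp_force: 0.0
```

Request:
play_rows([
  {"dp":[0.68,-0.72,0],"turn":[0,0,0],"fingers":1},
  {"dp":[0.68,-0.72,0],"turn":[0,0,0],"fingers":1},
  {"dp":[0.68,-0.72,0],"turn":[0,0,0],"fingers":1},
  {"dp":[0.68,-0.72,0],"turn":[0,0,0],"fingers":1},
  {"dp":[0.68,-0.72,0],"turn":[0,0,0],"fingers":1},
])

```text
clock: 1.5
eef_pos: [443.2, -86.4, 231.6]
tcp_rot: [3.141, -0.001, 0.245]
contact_force: [0.4, -2.0, 0.0]
opening: -0.0
grasp_force: 0.0
```

Request:
play_rows([
  {"dp":[0.68,-0.7,0],"turn":[0,0,0],"fingers":1},
  {"dp":[0.68,-0.7,0],"turn":[0,0,0],"fingers":1},
  {"dp":[0.68,-0.7,0],"turn":[0,0,0],"fingers":1},
  {"dp":[0.68,-0.7,0],"turn":[0,0,0],"fingers":1},
  {"dp":[0.68,-0.7,0],"turn":[0,0,0],"fingers":1},
])

```text
clock: 1.92
eef_pos: [541.2, 82.4, 231.3]
tcp_rot: [3.141, -0.0, 0.245]
contact_force: [0.3, -0.3, 1.1]
opening: 0.001
grasp_force: 0.0
```

Request:
play_rows([
  {"dp":[0,0,0.7],"turn":[0,0,0],"fingers":1},
  {"dp":[0,0,0.8],"turn":[0,0,0],"fingers":1},
  {"dp":[0,0,0.7],"turn":[0,0,0],"fingers":1},
  {"dp":[0,0,0.3],"turn":[0,0,0],"fingers":1},
  {"dp":[0,0,0],"turn":[0,0,0],"fingers":1},
])

```text
clock: 2.33
eef_pos: [538.3, 80.3, 128.1]
tcp_rot: [-3.141, 0.006, 0.245]
contact_force: [0.0, 0.5, -0.5]
opening: 0.001
grasp_force: 0.0
```

Run:
```python
from rig import r
import cv2,numpy as np
ims=[r.grab_frame("side")["pixels"][150:310,200:440],r.grab_frame("wrist")["pixels"]]
a=cv2.resize(ims[0],(600,400),interpolation=cv2.INTER_CUBIC)[:250]; b=cv2.resize(ims[1],(480,300)); 
o=np.zeros((560,600,3),np.uint8); o[:250]=a; o[255:555,:480]=b; cv2.imwrite("pics/p1.png",o[:,:,::-1])
```

```text
(no output)
```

View pics/p1.png

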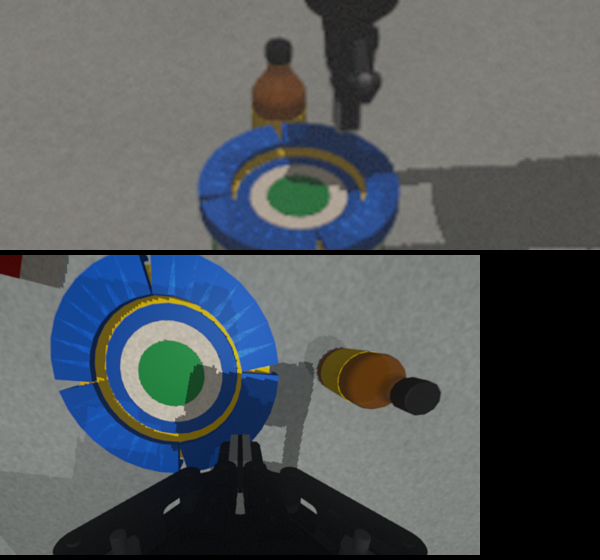

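The side view (top) shows the closed fingertip above the robot-side section, near (345,125). The wrist view (below) shows it over mid-rim at (240,440), clear of the bottle, so I'll press down here.

Request:
play_rows([
  {"dp":[0.11,-0.04,0.12],"turn":[0,0,0],"fingers":1},
  {"dp":[0,0,0.12],"turn":[0,0,0],"fingers":1},
  {"dp":[0,0,0.1],"turn":[0,0,0],"fingers":1},
  {"dp":[0,0,0.1],"turn":[0,0,0],"fingers":1},
  {"dp":[0,0,0.06],"turn":[0,0,0],"fingers":1},
])

```text
clock: 2.85
eef_pos: [545.0, 83.1, 111.4]
tcp_rot: [3.141, -0.001, 0.245]
contact_force: [0.5, -0.3, 0.5]
opening: 0.001
grasp_force: 0.0
```

Request:
play_rows([
  {"dp":[0,0,0.06],"turn":[0,0,0],"fingers":1},
  {"dp":[0,0,0.06],"turn":[0,0,0],"fingers":1},
  {"dp":[0,0,0],"turn":[0,0,0],"fingers":1},
])

```text
clock: 3.1
eef_pos: [544.3, 83.0, 106.8]
tcp_rot: [-3.142, 0.001, 0.245]
contact_force: [-1.2, -1.3, 6.3]
opening: 0.0
grasp_force: 3.0
```

Request:
play_rows([
  {"dp":[0,0,-0.65],"turn":[0,0,0],"fingers":1},
  {"dp":[-0.08,-0.8,0],"turn":[0,0,0],"fingers":1},
  {"dp":[-0.08,-0.8,0],"turn":[0,0,0],"fingers":1},
  {"dp":[-0.07,-0.8,0],"turn":[0,0,0],"fingers":1},
  {"dp":[0,0,0],"turn":[0,0,0],"fingers":1},
])

```text
clock: 3.52
eef_pos: [510.6, 177.6, 132.4]
tcp_rot: [-3.14, 0.0, 0.247]
contact_force: [-0.4, 0.9, -0.6]
opening: 0.002
grasp_force: 0.0
```

Run:
```python
from rig import r
import cv2,numpy as np
ims=[r.grab_frame("side")["pixels"][150:310,200:440],r.grab_frame("wrist")["pixels"]]
a=cv2.resize(ims[0],(600,400),interpolation=cv2.INTER_CUBIC)[:250]; b=cv2.resize(ims[1],(480,300)); 
o=np.zeros((560,600,3),np.uint8); o[:250]=a; o[255:555,:480]=b; cv2.imwrite("pics/p2.png",o[:,:,::-1])
```

```text
(no output)
```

View pics/p2.png

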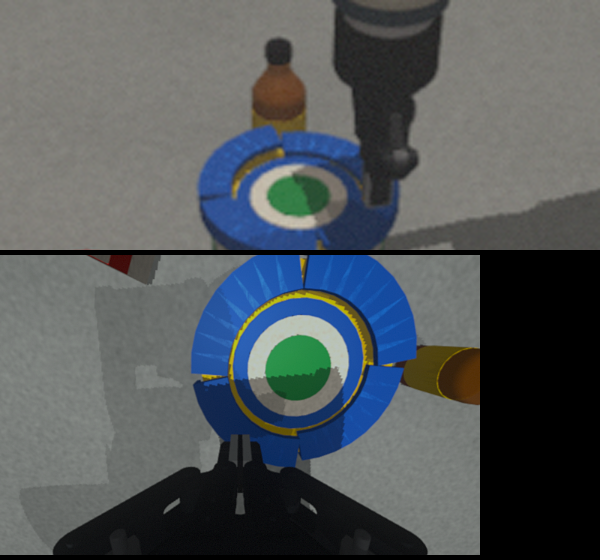

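The first section has clicked down: it sits lower than its neighbours at (320,150) in the side view and (350,430) in the wrist view. The tub hasn't moved, and the tip is over the second section.

Request:
play_rows([
  {"dp":[0.02,0.07,0.2],"turn":[0,0,0],"fingers":1},
  {"dp":[0,0,0.15],"turn":[0,0,0],"fingers":1},
  {"dp":[0,0,0.1],"turn":[0,0,0],"fingers":1},
  {"dp":[0,0,0.1],"turn":[0,0,0],"fingers":1},
  {"dp":[0,0,0.05],"turn":[0,0,0],"fingers":1},
])

```text
clock: 4.03
eef_pos: [513.5, 170.6, 107.5]
tcp_rot: [3.141, 0.001, 0.244]
contact_force: [0.3, 0.0, -0.4]
opening: 0.003
grasp_force: 0.0
```

Request:
play_rows([
  {"dp":[0,0,0.05],"turn":[0,0,0],"fingers":1},
  {"dp":[0,0,0.02],"turn":[0,0,0],"fingers":1},
  {"dp":[0,0,0],"turn":[0,0,0],"fingers":1},
])

```text
clock: 4.28
eef_pos: [513.5, 170.8, 106.7]
tcp_rot: [3.141, 0.001, 0.245]
contact_force: [-5.2, -3.3, 15.9]
opening: 0.001
grasp_force: 8.3
```

Request:
play_rows([
  {"dp":[0,0,-0.65],"turn":[0,0,0],"fingers":1},
  {"dp":[0.8,-0.1,0],"turn":[0,0,0],"fingers":1},
  {"dp":[0.8,-0.1,0],"turn":[0,0,0],"fingers":1},
  {"dp":[0.8,-0.09,0],"turn":[0,0,0],"fingers":1},
  {"dp":[0,0,0],"turn":[0,0,0],"fingers":1},
])

```text
clock: 4.7
eef_pos: [609.5, 207.7, 132.3]
tcp_rot: [-3.141, -0.006, 0.245]
contact_force: [-1.4, -0.3, 1.2]
opening: 0.0
grasp_force: 0.0
```

Request:
play_rows([
  {"dp":[0,0,0.2],"turn":[0,0,0],"fingers":1},
  {"dp":[0,0,0],"turn":[0,0,0],"fingers":1},
])

```text
clock: 4.87
eef_pos: [602.3, 205.2, 121.5]
tcp_rot: [3.141, 0.004, 0.245]
contact_force: [-1.1, -0.4, -0.6]
opening: 0.001
grasp_force: 0.0
```

Request:
play_rows([
  {"dp":[0,0,0.12],"turn":[0,0,0],"fingers":1},
  {"dp":[0,0,0.12],"turn":[0,0,0],"fingers":1},
  {"dp":[0,0,0.1],"turn":[0,0,0],"fingers":1},
  {"dp":[0,0,0.1],"turn":[0,0,0],"fingers":1},
  {"dp":[0,0,0.02],"turn":[0,0,0],"fingers":1},
])

```text
clock: 5.28
eef_pos: [603.9, 206.1, 106.5]
tcp_rot: [-3.141, -0.0, 0.245]
contact_force: [-8.5, -2.4, 23.0]
opening: -0.0
grasp_force: 11.6
```

Request:
play_rows([
  {"dp":[0,0,0.02],"turn":[0,0,0],"fingers":1},
  {"dp":[0,0,0],"turn":[0,0,0],"fingers":1},
])

```text
clock: 5.45
eef_pos: [603.9, 206.1, 106.5]
tcp_rot: [-3.141, -0.0, 0.245]
contact_force: [-8.7, -2.7, 21.0]
opening: 0.001
grasp_force: 10.8
```

Request:
play_rows([
  {"dp":[0,0,-0.65],"turn":[0,0,0],"fingers":1},
  {"dp":[0.06,0.81,0],"turn":[0,0,0],"fingers":1},
  {"dp":[0.06,0.81,0],"turn":[0,0,0],"fingers":1},
  {"dp":[0.05,0.81,0],"turn":[0,0,0],"fingers":1},
  {"dp":[0,0,0],"turn":[0,0,0],"fingers":1},
])

```text
clock: 5.87
eef_pos: [635.5, 108.7, 130.5]
tcp_rot: [3.14, -0.001, 0.242]
contact_force: [-0.5, -0.5, -0.3]
opening: -0.001
grasp_force: 0.0
```

Request:
play_rows([
  {"dp":[0,0,0.2],"turn":[0,0,0],"fingers":1},
  {"dp":[0,0,0],"turn":[0,0,0],"fingers":1},
])

```text
clock: 6.03
eef_pos: [633.1, 113.2, 120.8]
tcp_rot: [-3.141, 0.002, 0.244]
contact_force: [0.2, 0.8, -1.2]
opening: 0.004
grasp_force: 0.0
```

Request:
play_rows([
  {"dp":[0,0,0.12],"turn":[0,0,0],"fingers":1},
  {"dp":[0,0,0.12],"turn":[0,0,0],"fingers":1},
  {"dp":[0,0,0.1],"turn":[0,0,0],"fingers":1},
  {"dp":[0,0,0.08],"turn":[0,0,0],"fingers":1},
  {"dp":[0,0,0],"turn":[0,0,0],"fingers":1},
])

```text
clock: 6.45
eef_pos: [634.1, 114.0, 106.6]
tcp_rot: [-3.141, 0.0, 0.246]
contact_force: [-6.8, 0.8, 17.1]
opening: 0.002
grasp_force: 8.8
```

On the stop. I'll lift straight up, back away to the robot's side, and check.

Request:
play_rows([
  {"dp":[0,0,-0.7],"turn":[0,0,0],"fingers":1},
  {"dp":[0,0,-0.8],"turn":[0,0,0],"fingers":1},
  {"dp":[0,0,-0.8],"turn":[0,0,0],"fingers":1},
  {"dp":[0,0,-0.8],"turn":[0,0,0],"fingers":1},
  {"dp":[-0.7,0,0],"turn":[0,0,0],"fingers":1},
])

```text
clock: 6.87
eef_pos: [613.6, 108.6, 236.3]
tcp_rot: [3.141, -0.013, 0.246]
contact_force: [0.6, 0.4, 1.1]
opening: 0.001
grasp_force: 0.0
```

Request:
play_rows([
  {"dp":[-0.8,0.5,0],"turn":[0,0,0],"fingers":1},
  {"dp":[-0.8,0.5,0],"turn":[0,0,0],"fingers":1},
  {"dp":[-0.8,0.5,0],"turn":[0,0,0],"fingers":1},
  {"dp":[-0.8,0.5,0],"turn":[0,0,0],"fingers":1},
  {"dp":[-0.5,0.4,0],"turn":[0,0,0],"fingers":1},
])

```text
clock: 7.28
eef_pos: [483.8, -23.3, 229.1]
tcp_rot: [-3.141, 0.002, 0.246]
contact_force: [0.1, -1.0, 0.2]
opening: 0.0
grasp_force: 0.0
```

Request:
play_rows([
  {"dp":[0,0,0],"turn":[0,0,0],"fingers":1},
  {"dp":[0,0,0],"turn":[0,0,0],"fingers":1},
  {"dp":[0,0,0],"turn":[0,0,0],"fingers":1},
])

```text
clock: 7.53
eef_pos: [487.4, -22.0, 229.8]
tcp_rot: [-3.141, -0.001, 0.245]
contact_force: [1.0, -0.2, -0.6]
opening: -0.001
grasp_force: 0.0
```

Run:
```python
from rig import r
import cv2,numpy as np
a=cv2.resize(r.grab_frame("side")["pixels"][150:350,200:440],None,fx=2.5,fy=2.5,interpolation=cv2.INTER_CUBIC)[:,:,::-1]
cv2.imwrite("pics/e.png",a)
t=r.grab_frame("top")["pixels"][130:260,190:390]
cv2.imwrite("pics/et.png",cv2.resize(t,None,fx=4,fy=4,interpolation=cv2.INTER_CUBIC)[:,:,::-1])
```

```text
(no output)
```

View pics/e.png

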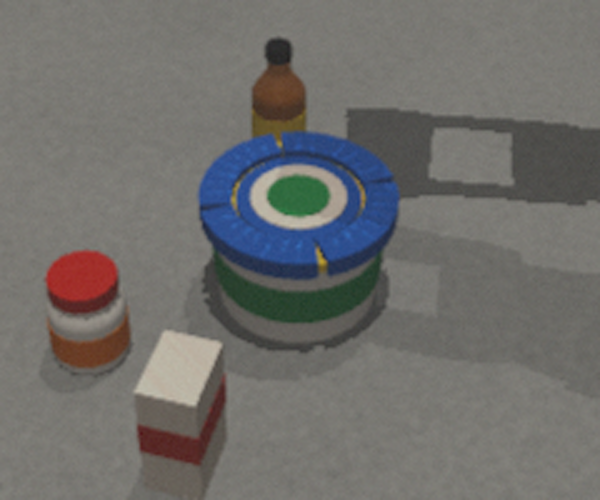

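View pics/et.png

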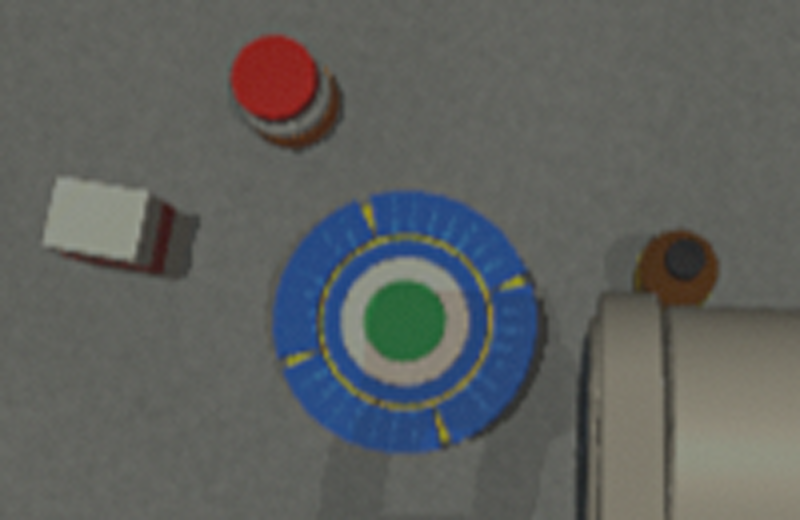

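In the side view the rim is level all round (ellipse centre about (300,200)), with no section standing up. In the top view the tub (405,320) and the bystanders are where they started, and the arm is clear of everything.

```bash
python3 -c "
from rig import r
print(r.sign_off())"
```

```text
the job is handed in; nothing more can be done
None
```

All four rim sections are pressed down onto their stops, the tub and bystanders are where they started in the final pictures, and the job is handed in; sign-off returned no verdict.

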